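# Load a bench shaker and set its push-to-turn run-time dial

### The arm

A 7-joint arm with a two-finger parallel gripper is mounted at the origin on a cart in front of the work surface, level with it; the furniture and walls round the work are solid. World frame = base frame: x ahead of the robot, y to its left, z up, the work surface at z = 0. Lengths are in m, angles in rad, forces in N, time in s.
With the tool pointing down it reaches from about 0.35 to 0.775 m from the base axis. Payload 3.1 kg.
Tool frame: the origin (TCP) lies at the very end of the fingers, on their centre line; the grasp point (between the pads) lies 19 mm behind it (r.grasp_offset is the distance from the TCP to the grasp point, in m); z points along the fingers, y is the line along which they close (so a half turn about z gives the same grasp; the last joint's range is limited). The gripper opens to 85 mm and grips with 20 to 120 N. Pads are 22 mm wide; open, the fingers measure 114 mm over their backs; the gripper's body (76 mm by 85 mm) begins 54 mm behind the grasp point. The pads swing forward as they close: fully open they stand 13 mm farther back than shut.
Start: joints at [-0.042, 0.311, 0.014, 1.512, -0.004, 1.319, -0.027], TCP at [0.55, 0, 0.231] pointing down, gripper open.
Joint ranges: [-2.7, 2.7], [-0.3, 1.91], [-1.27, 1.3], [0.12, 2.57], [-1.44, 4.58], [0.2, 2.03], [-3.05, 3.05]. Speed limits (rad/s): [2.79, 2.79, 3.14, 3.14, 3.14, 3.14, 3.14].

### API

Orientations are given as a rotation vector (axis times angle).
In Python, from plant import read_state, vision, order, spotter, r gives the robot as it stands.
- The arm moves only by the tool carry_out, never from a script. Its argument "moves" is a list that holds one entry, the list of rows, each a list of 7 numbers: the shift along the world's x, y, z in a scale on which 1.0 is 1 m, then the turn, a rotation vector about the world's x, y, z in normalised numbers (1 is pi/2 rad), then the closure, from 0 (fully open) to 1 (shut). In form: [[[dx, dy, dz, wx, wy, wz, fingers], ...]]. A call has exactly 10 rows; each row is the pose to reach, as a shift and turn from the pose commanded when the call began; what a row does not reach only later rows make up. A row lasts 1/10 s, in which the tool goes at most 50 mm and 8.59 degrees, less where a joint would pass 70% of its speed; a pose out of reach is approached as far as the arm can. No shift or turn number may pass 1 either way. A call with a gripper value outside its range is refused whole. The fingers move at their own pace and stop on an object; "force" is the grip in N (left out, the last holds). Time passes only in rows, so rows that repeat a pose let the fingers close, or fill a call up. It gives the time, the measured TCP pose, the force, the opening and the grip force at its end, in the units of the state.
- read_state(): the state, without advancing time (a new reading comes with each control period).
- vision.camera(name): name is "scene" or "side" or "wrist"; returns a dict with "img" (384x512x3 uint8, red, green, blue), "mtx" (3x3 intrinsics, pixels), "k1" (the pictures are not rectified: a ray, as slopes to the right and down, at radius r is drawn at 1 + k1 r^2 times it, then the intrinsics apply), "eye" and "rotation" of the camera in the world. Camera axes: x right, y down, z forward; pixel columns grow to the right and rows downward; lengths in m; the calibration is good to about 2 mm. A picture is of the moment at which its call begins. There is no depth.
- order.finish_job(): hands the job in; it is judged then, once.
Trained networks look in a picture, given as the dict that the camera call returned (one of the last four; its "shot" number tells which), for a name from the list of things; names that differ only in an ending like _2 or _b are one class to them, and where a whole thing is asked for, a point or a joint stands for the part that bears it (a point fixed in the world has none). Each returns a list of dicts, best first, with "conf" (0 to 1); they miss things now and then, are a little off and sometimes report something else, mostly with a low value. They report only what shows in the picture. A call takes as long as a camera call. They do not tell look-alikes from the thing itself.
- spotter.boxes_of(target, picture): "at" ([row, column] in pixels, amid what is visible of it).
- spotter.trace(target, picture): "region" (384x512 bool, what is visible of it) and "at" ([row, column] in pixels, amid what is visible of it).
The state is a dict: "time_s": time; "qpos": joint angles; "qvel": joint speeds; "joint_efforts": joint torques, N m; "tcp_pos": TCP position; "eef_rot": TCP orientation; "wrist_force": force on the tool from outside, world axes, zero at the start; "moment": the same for the moment, N m; "gripper_width": finger opening in m; "grasp_force": force on a finger pad.
Only numpy, scipy, OpenCV 4.12 (cv2) and the standard library are available. Lean on these libraries where they do the work, as an engineer would, in place of code of your own. Each camera call takes 0.05 s, during which the arm holds its last target. There are 200 camera calls.

### The job

Set the petri dish flat in the round blue nest on the little bench shaker's platform and let go of it; then start a 15-minute run by pushing the black dial down, which frees its lock, turning it clockwise while held down from off (white dot) to the long orange 15-minute mark, and letting it spring back up and lock there. The shaker is light and only stands on smooth feet: press firmly enough while you turn that it does not twist or slide on the bench, but never push harder than about 25 N. Keep the dish in its nest and leave the other things on the bench where they are.

Things in the scene. Friction and masses are not known exactly. Their poses are not given: they have to be found in the camera images.
- shaker: Small free-standing bench shaker, white case, 130 (x) x 210 (y) mm, deck 50 mm high, 0.52 to 0.65 kg, on four feet. Origin: centre of its underside, on the bench; at yaw 0 x points away from the robot, y left. Platform (black mat, 108 x 104 mm, top at 62 mm) with the nest at y = +50 mm; black dial on a dark round plate at x = 0, y = -58 mm.
- nest (a point): Centre of the nest's inner floor, 66 mm above the bench, at x = 0, y = +50 mm of the shaker. The nest is a blue round collar, 66.6 mm inside, 75 mm outside, its rim 4 mm above its floor. The petri dish fits with about 2 mm to spare all round; fingers can hold the dish above the rim.
- petri_dish: White round petri dish with its lid on (one rigid piece), 63 mm in diameter (about 60 mm between the fingers, which sink in that far), 14 mm high, 20 g, lying flat on the bench to the left of the shaker. Origin: centre of its underside, z up. Can be pinched across its diameter in any direction.
- dial_grip (a point): Point on the dial's vertical axis, 78 mm above the bench with the dial up. x axis: along the grip bar, towards the white pointer line. The dial is a black skirt 54 mm in diameter, top 62 mm above the bench, and on it a bar 44 mm long (x), 14 mm wide (y), from 62 to 87 mm above the bench. Fingers closed on the bar may rest their tips on the skirt; a push on bar or skirt moves the dial down.
- dial (a joint): Turn of the dial (rad), growing clockwise seen from above. 0 = off (pointer at the white dot, 75 degrees left of the shaker's x axis). Lock notches every 25 degrees (0.436 rad) = 5 minutes; 15 minutes = 1.309 rad, pointer along the shaker's x axis, at the orange mark. Play in a notch 0.05 rad each way. Held down it turns against a steady 0.37 N m (winding the timer) and stays where left.
- dial_press (a joint): How far the dial is pushed down (m): 0 = up, 0.0045 = rigid stop. Spring: 5.3 N at 0, 9.8 N at 3 mm, 12 N at the stop. Up, two lugs lock it in a notch, and turning it drags the whole shaker round; more than 3 mm down it turns freely. Let go in a notch it springs up to 0 and locks; let go between notches it stays about 3 mm down until turned into one.
- feet: The shaker's four hard, smooth plastic feet, 18 mm in diameter, at x +-35, y +-75 mm of the shaker (same origin and axes as the shaker). They slide easily on the bench (friction about 0.16). Held only by its weight the shaker twists before the dial turns; depending on weight and friction, a steady push of 11 to 18 N on the dial holds it still while the dial turns.
- corner_left (a point): Front left corner of the shaker's case (x = -65, y = +105 mm of the shaker), 10 mm above the bench; shows whether the shaker has slid or twisted.
- corner_right (a point): Front right corner of the shaker's case (x = -65, y = -105 mm of the shaker), 10 mm above the bench.
- mouse: Black computer mouse, 104 x 60 x 35 mm, far left; leave it. Origin: centre of its underside.
- tape_roll: Roll of tan tape, 96 mm across, 48 mm high, behind the shaker; leave it. Origin: centre of its underside.
- specimen_cup: Clear specimen cup with a yellow lid, 57 mm across, 61 mm high, behind the shaker; leave it. Origin: centre of its underside.
There are look-alikes about, which are no part of the job. Several things have the shape of the petri_dish; the one meant has the colours described above.

How it is judged:
On the way, in this order (a step that is already met when the one before it is completed fails the run):
1. the dish lies flat in the nest, let go (horizontal distance between petri_dish and nest below 0.004 m and distance between petri_dish and nest below 0.005 m and angle between petri_dish's own z axis and vertical below 0.06 rad and contact force between petri_dish and the fingers below 0.05 N), for 0.2 s.
2. the dial, held down, has been turned off its off notch (value of joint dial above 0.3 rad and value of joint dial_press above 0.0022 m), for 0.1 s.
At the end, for the whole second after the job is handed in: The dial is locked up (less than 1 mm down) in the 15-minute notch (1.309 rad +-0.075), the dish still lies flat in the nest (centre within 4 mm of the nest's, underside on its floor), and the shaker stands level and at rest where it stood (horizontal distance between petri_dish and nest below 0.004 m and distance between petri_dish and nest below 0.005 m and angle between petri_dish's own z axis and vertical below 0.06 rad and value of joint dial between 1.234 and 1.384 rad and value of joint dial_press below 0.001 m and linear speed of shaker below 0.01 m/s and angle between shaker's own z axis and vertical below 0.03 rad); the robot touches nothing.
It fails at once if the shaker twisted or slid: a front corner more than 15 mm from where it was at the start (distance of any of corner_left, corner_right from where it was at the start of the episode above 0.015 m).
It fails at once if the shaker was pushed down too hard: its feet load the bench with more than 34 N (its own weight of 5 to 7 N and a push of more than 25 N) (contact force between feet and anything else above 34 N).
It fails at once if the mouse, the tape roll or the specimen cup was moved more than 30 mm (distance of any of mouse, tape_roll, specimen_cup from where it was at the start of the episode above 0.03 m).
It also fails if it takes over 58 s, if anything falls off the work surface, if the arm or the gripper's body presses on something with over 40 N, if the wrist force passes 120 N, or if a joint passes its speed limit or range.

## Working session

There is one attempt and no reset: what is moved stays moved. The work goes in short steps, Python scripts to look and compute and a tool call to move; the robot and the scene stay as the last step left them, time stands still between calls to the robot, and variables do not carry over. Pictures are saved under pics/ and viewed, at most 12 in all, crops included, and the job is handed in when it is done.

Besides the shell and the picture viewer there is one more tool, called after "Request:" by a JSON object that holds its "name" and its "arguments", one argument or row to a line. carry_out: Moves the arm, as the interface text tells. Its arguments: {"type":"object","properties":{"moves":{"type":"array"},"force":{"type":"number"}},"required":["moves"]}

```bash
mkdir -p pics; cat > h.py <<'E'
import numpy as np, cv2
from plant import read_state, vision, order, spotter, r
def ray(p,rc):
    K=np.array(p["mtx"]);x=(rc[1]-K[0,2])/K[0,0];y=(rc[0]-K[1,2])/K[1,1]
    d=np.hypot(x,y);u=d
    for _ in range(30):u=d/(1+p["k1"]*u*u)
    s=u/d if d>0 else 1
    v=np.array(p["rotation"])@np.array([x*s,y*s,1]);return np.array(p["eye"]),v/np.linalg.norm(v)
def atz(p,rc,z):
    e,v=ray(p,rc);return e+v*(z-e[2])/v[2]
def tri(obs):
    A=0;b=0;L=[ray(*o) for o in obs]
    for e,v in L:
        M=np.eye(3)-np.outer(v,v);A=A+M;b=b+M@e
    X=np.linalg.solve(A,b);return X,[float(np.linalg.norm((np.eye(3)-np.outer(v,v))@(X-e))) for e,v in L]
def proj(p,X):
    c=np.array(p["rotation"]).T@(np.array(X)-np.array(p["eye"]));a=c[:2]/c[2];a=a*(1+p["k1"]*(a@a))
    K=np.array(p["mtx"]);return np.array([K[1,1]*a[1]+K[1,2],K[0,0]*a[0]+K[0,2]])
def save(n,im,box=None,f=1):
    if box: im=im[box[0]:box[1],box[2]:box[3]]
    cv2.imwrite("pics/"+n,cv2.resize(im[...,::-1],None,fx=f,fy=f,interpolation=cv2.INTER_CUBIC))
E
python3 - <<'E'
from h import *
np.set_printoptions(precision=4,suppress=True)
P={n:vision.camera(n) for n in("scene","side","wrist")}
import pickle;pickle.dump(P,open("p0.pkl","wb"))
save("a.png",np.hstack([cv2.resize(P["scene"]["img"],(400,300)),cv2.resize(P["side"]["img"],(400,300))]))
save("a.png",np.vstack([np.hstack([cv2.resize(P["scene"]["img"],(400,300),interpolation=cv2.INTER_AREA),cv2.resize(P["side"]["img"],(400,300),interpolation=cv2.INTER_AREA)]),np.hstack([cv2.resize(P["wrist"]["img"],(400,300),interpolation=cv2.INTER_AREA)]*2)]))
for n,p in P.items():
    print(n,p["eye"],np.array(p["rotation"])[:,2])
    for t in("petri_dish","nest","dial_grip","shaker","dial"):
        print(t,[(np.round(d["at"],1).tolist(),round(d["conf"],2)) for d in spotter.boxes_of(t,p)][:6])
print(read_state())
E
```

```text
Traceback (most recent call last):
IndexError: too many indices for array: array is 1-dimensional, but 2 were indexed
```

View pics/a.png

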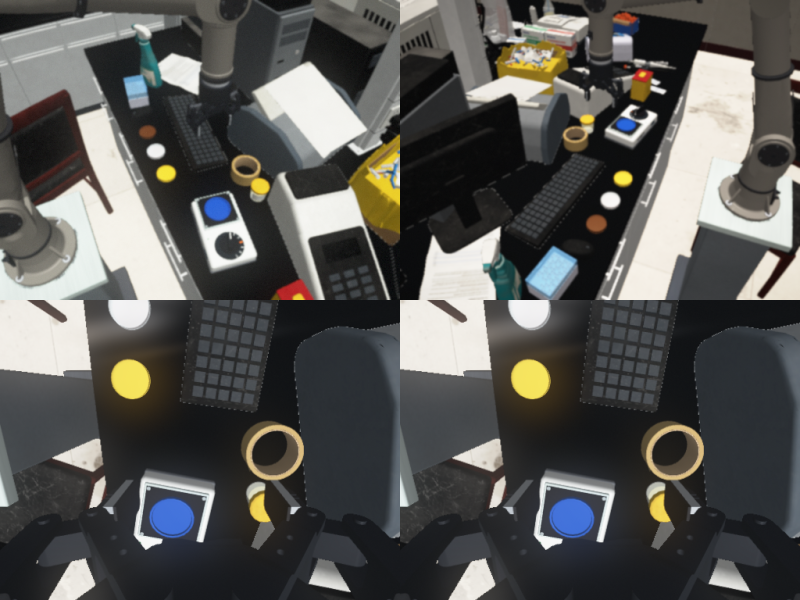

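The picture shows three dish look-alikes in the scene view (coordinates in the 400x300 panels): brown (148,132), white (156,151) and yellow (166,173). In the side view they are brown (596,223), white (610,200) and yellow (622,178). The white one in the middle is the one meant. The shaker is to its right.

```bash
cat > r.py <<'E'
from h import *
np.set_printoptions(precision=4,suppress=True)
import pickle
P=pickle.load(open("p0.pkl","rb"))
print({k:(np.shape(v),v if k!="img" else 0) for k,v in P["scene"].items()})
print(read_state())
for n in("scene","side","wrist"):
    p=P[n]
    print(n,p["eye"],p["rotation"])
    for t in("petri_dish","nest","dial_grip","shaker"):
        print(t,[(np.round(d["at"],1).tolist(),round(d["conf"],2)) for d in spotter.boxes_of(t,p)][:6])
E
python3 r.py
python3 - <<'E'
from h import *
import pickle
P=pickle.load(open("p0.pkl","rb"))
a=P["scene"]["img"][140:350,150:350];b=P["side"]["img"][120:330,200:400]
save("b.png",np.hstack([a,b]),f=2)
E
```

```text
{'img': ((384, 512, 3), 0), 'mtx': ((3, 3), array([[384.4783,   0.    , 253.7457],
       [  0.    , 384.4783, 196.6278],
       [  0.    ,   0.    ,   1.    ]])), 'k1': ((), -0.08508500877379788), 'eye': ((3,), array([ 0.2434, -0.5002,  0.8175])), 'rotation': ((3,), array([-2.3777,  0.5687, -0.2226])), 'shot': ((), 1)}
{'time_s': 0.15, 'qpos': array([-0.0417,  0.3115,  0.014 ,  1.5127, -0.0044,  1.3192, -0.0272]), 'qvel': array([ 0.0005, -0.0016, -0.0007, -0.005 , -0.001 ,  0.0019, -0.0014]), 'joint_efforts': array([  0.001 , -38.0271,   0.1465, -23.0848,   0.0122,   0.0097,
        -0.    ]), 'tcp_pos': array([0.5495, 0.    , 0.2305]), 'eef_rot': array([-2.2205, -2.2207,  0.0021]), 'wrist_force': array([-0.9388,  0.8618, -0.5356]), 'moment': array([ 0.0248, -0.0341,  0.0291]), 'grasp_force': 0.0, 'gripper_width': 0.08543730484393473}
scene [ 0.2434 -0.5002  0.8175] [-2.3777  0.5687 -0.2226]
petri_dish [([220.4, 214.1], 0.65), ([241.1, 332.6], 0.63), ([170.6, 186.4], 0.55), ([194.1, 201.6], 0.53)]
nest [([296.1, 282.2], 0.76), ([311.9, 295.0], 0.6)]
dial_grip [([311.7, 293.8], 0.94), ([242.2, 332.3], 0.3)]
shaker [([296.8, 280.7], 0.65)]
side [0.1956 0.8816 0.9065] [-0.5252  2.6966 -1.1788]
petri_dish [([227.2, 283.8], 0.91), ([286.4, 251.8], 0.9), ([253.1, 269.3], 0.69)]
nest [([161.5, 294.7], 0.55)]
dial_grip [([142.4, 301.6], 0.5)]
shaker [([165.2, 297.7], 0.75), ([253.2, 265.9], 0.75)]
wrist [0.5486 0.065  0.3744] [ 2.8799  0.0013 -0.0037]
petri_dish [([103.3, 164.9], 0.71), ([15.9, 166.2], 0.67)]
nest [([266.2, 218.9], 0.55)]
dial_grip []
shaker [([265.4, 218.9], 0.82)]
```

View pics/b.png

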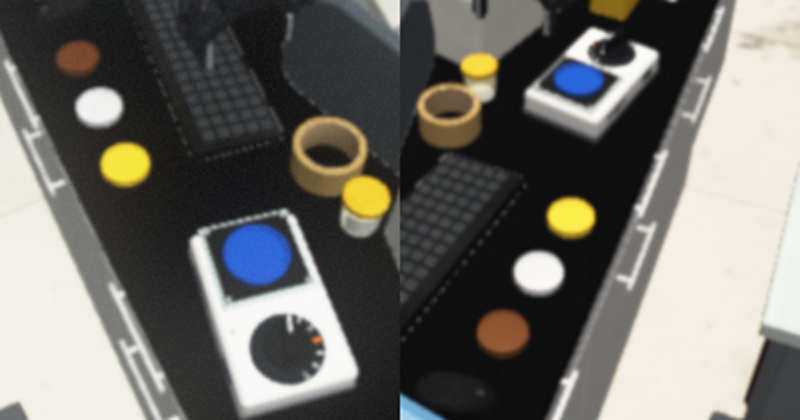

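White dish: scene (row 193, col 199.5), side (256, 269). It is white, flat and round, with yellow on one side and brown on the other, so it fits the description. The nest is at scene (267,278) and side (159,289), the dial at scene (314,293), and the keyboard sits just behind the dishes.

```bash
sed -i 's/np.array(p\["rotation"\])/cv2.Rodrigues(np.array(p["rotation"]))[0]/g' h.py
python3 - <<'E'
from h import *
np.set_printoptions(precision=4,suppress=True)
import pickle
P=pickle.load(open("p0.pkl","rb"))
def cen(p,f,near):
    h=cv2.cvtColor(p["img"],cv2.COLOR_RGB2HSV);m=f(h).astype(np.uint8)
    n,l,s,c=cv2.connectedComponentsWithStats(m)
    k=l[int(near[0]),int(near[1])];return c[k][::-1],s[k]
W=lambda h:(h[...,1]<60)&(h[...,2]>120)
B=lambda h:(h[...,0]>100)&(h[...,0]<130)&(h[...,1]>130)&(h[...,2]>90)
d=[cen(P["scene"],W,(193,199)),cen(P["side"],W,(256,269)),cen(P["wrist"],W,(12,166))]
b=[cen(P["scene"],B,(267,278)),cen(P["side"],B,(159,289)),cen(P["wrist"],B,(276,218))]
n=["scene","side","wrist"]
for q in(d,b):
    print(q)
    print(tri([(P[n[i]],q[i][0]) for i in(0,1)]),[tri([(P[n[i]],q[i][0]) for i in(0,1,2)])])
print([atz(P[n[i]],d[i][0],.012) for i in range(3)],[atz(P[n[i]],b[i][0],.068) for i in range(3)])
g=[d["at"] for d in [spotter.boxes_of("dial_grip",P[k])[0] for k in n[:2]]] if 0 else [(311.7,293.8),(142.4,301.6)]
print(tri([(P[n[i]],g[i]) for i in(0,1)]), atz(P["scene"],(314,293),.055))
E
```

```text
[(array([193.0759, 199.1192]), array([188, 184,  24,  20, 369], dtype=int32)), (array([255.8891, 268.9122]), array([257, 246,  25,  21, 433], dtype=int32)), (array([ 16.3943, 166.1259]), array([ 138,    0,   55,   39, 1755], dtype=int32))]
(array([0.4363, 0.1954, 0.0081]), [0.0006670702242439489, 0.0006670702242439595]) [(array([0.4357, 0.1919, 0.0071]), [0.0032268726787369312, 0.0027570819061770143, 0.004688979754736638])]
[(array([266.7431, 277.9769]), array([261, 251,  35,  32, 864], dtype=int32)), (array([159.305, 288.563]), array([276, 151,  26,  17, 341], dtype=int32)), (array([278.0658, 219.5319]), array([ 191,  252,   58,   53, 2354], dtype=int32))]
(array([ 0.499 , -0.136 ,  0.0642]), [0.0009259515576178498, 0.0009259515576177697]) [(array([ 0.4983, -0.1366,  0.0653]), [0.0005403744144979257, 0.0018728524037497703, 0.0015289273315226848])]
[array([0.4347, 0.1919, 0.012 ]), array([0.4359, 0.1983, 0.012 ]), array([0.4363, 0.1856, 0.012 ])] [array([ 0.4968, -0.138 ,  0.068 ]), array([ 0.4986, -0.1318,  0.068 ]), array([ 0.4975, -0.1361,  0.068 ])]
(array([ 0.4844, -0.2411,  0.0573]), [0.007024239082060028, 0.007024239082060018]) [ 0.4737 -0.2448  0.055 ]
```

The rows are not in the units I measure in: shifts go in shares of 1 m and turns go in shares of pi/2 rad. I convert before sending: -140 mm / 1000 = -0.14, -130 mm / 1000 = -0.13.

Request:
{"name": "carry_out", "arguments": {
  "moves": [
    [[-0.015, -0.025, 0.005, 0, 0, 0, 0], [-0.04, -0.065, 0.015, 0, 0, 0, 0], [-0.055, -0.105, 0.02, 0, 0, 0, 0], [-0.06, -0.13, 0.02, 0, 0, 0, 0], [-0.06, -0.14, 0.02, 0, 0, 0, 0], [-0.06, -0.14, 0.02, 0, 0, 0, 0], [-0.06, -0.14, 0.02, 0, 0, 0, 0], [-0.06, -0.14, 0.02, 0, 0, 0, 0], [-0.06, -0.14, 0.02, 0, 0, 0, 0], [-0.06, -0.14, 0.02, 0, 0, 0, 0]]
  ]
}}

```text
time_s: 1.75
tcp_pos: [0.4903, -0.1388, 0.2512]
eef_rot: [-2.219, -2.224, -0.0]
wrist_force: [-0.0, 0.6, -0.0]
gripper_width: 0.0856
grasp_force: 0.0
```

```bash
cat > shk.py <<'E'
from h import *
import sys
p=vision.camera("wrist");import pickle;pickle.dump(p,open(sys.argv[1]+".pkl","wb"));save(sys.argv[1]+".png",p["img"],f=1.5)
print(read_state()["time_s"],read_state()["tcp_pos"],p["eye"],p["rotation"])
for t in("dial_grip","shaker","nest"):
    print(t,[(np.round(d["at"],1).tolist(),round(d["conf"],2)) for d in spotter.trace(t,p)][:3])
E
python3 shk.py w1
```

```text
1.8 [ 0.49024144 -0.13909023  0.25119426] [ 0.48915553 -0.07382639  0.39530057] [ 2.88030253e+00  4.07330070e-03 -5.39595953e-04]
dial_grip [([245.1, 247.5], 0.75)]
shaker [([195.8, 257.6], 0.68)]
nest [([193.8, 258.5], 0.83)]
```

View pics/w1.png

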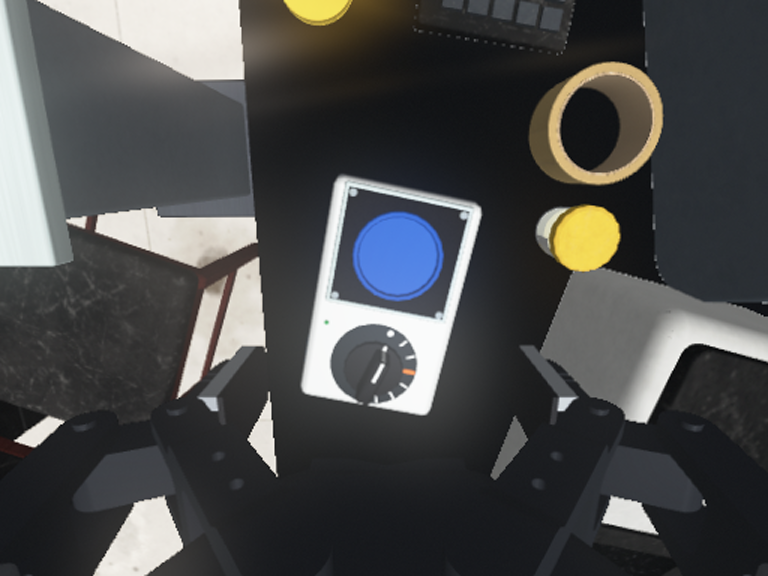

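The wrist picture (1.5x) shows the nest centre at about (397,255), the dial plate centre at about (374,363), and the deck corners at (338,177), (480,205), (431,414) and (303,390). The dial's pointer is towards the white dot, at the upper right.

```bash
cat > fit.py <<'E'
from h import *
import pickle,sys
from scipy.optimize import least_squares
np.set_printoptions(precision=4,suppress=True)
def blob(p,f,near):
    h=cv2.cvtColor(p["img"],cv2.COLOR_RGB2HSV);m=f(h).astype(np.uint8)
    n,l,s,c=cv2.connectedComponentsWithStats(m);return l==l[int(near[0]),int(near[1])]
B=lambda h:(h[...,0]>100)&(h[...,0]<130)&(h[...,1]>130)&(h[...,2]>90)
if __name__=="__main__":
    p=pickle.load(open("w1.pkl","rb"));P0=pickle.load(open("p0.pkl","rb"))
    m=blob(p,B,(170,265));c=np.argwhere(m).mean(0)
    print("nest",c,atz(p,c,.069),tri([(p,c),(P0["scene"],(266.7,278.0)),(P0["side"],(159.3,288.6))]))
    C=np.array([atz(p,(y/1.5,x/1.5),.05) for x,y in((338,177),(480,205),(431,414),(303,390))])
    print(C,[np.linalg.norm(C[i]-C[i-1]) for i in range(4)])
    M=np.array([(-65,105),(65,105),(65,-105),(-65,-105)])/1000
    f=lambda v:(np.array([[np.cos(v[2]),-np.sin(v[2])],[np.sin(v[2]),np.cos(v[2])]])@M.T).T+v[:2]-C[:,:2]
    s=least_squares(lambda v:f(v).ravel(),[.5,-.2,0]);v=s.x;print(v,f(v)*1000)
    R=np.array([[np.cos(v[2]),-np.sin(v[2])],[np.sin(v[2]),np.cos(v[2])]])
    print("nest",R@[0,.05]+v[:2],"dial",R@[0,-.058]+v[:2], "plate seen",atz(p,(363/1.5,374/1.5),.053))
E
python3 fit.py
```

```text
nest [170.1371 264.8636] [ 0.4975 -0.1354  0.069 ] (array([ 0.4985, -0.1361,  0.0645]), [0.0008780528540855052, 0.00043271880113737146, 0.0012842683277479077])
[[ 0.448  -0.0729  0.05  ]
 [ 0.5678 -0.0955  0.05  ]
 [ 0.5325 -0.2964  0.05  ]
 [ 0.4086 -0.2707  0.05  ]] [np.float64(0.2016794344263008), np.float64(0.12188654020491348), np.float64(0.20403805528092667), np.float64(0.12655778223557135)]
[ 0.4892 -0.1839 -0.1881] [[-3.0049  4.3234]
 [ 4.9254  2.5949]
 [ 0.9385 -2.7364]
 [-2.859  -4.1819]]
nest [ 0.4986 -0.1348] dial [ 0.4784 -0.2409] plate seen [ 0.4771 -0.2405  0.053 ]
```

To row units: 332 mm / 1000 = 0.332, -131 mm / 1000 = -0.131.

Request:
{"name": "carry_out", "arguments": {
  "moves": [
    [[-0.004, 0.02, 0, 0, 0, 0, 0], [-0.01, 0.062, 0, 0, 0, 0, 0], [-0.018, 0.108, -0.01, 0, 0, 0, 0], [-0.026, 0.154, -0.03, 0, 0, 0, 0], [-0.034, 0.2, -0.055, 0, 0, 0, 0], [-0.04, 0.245, -0.08, 0, 0, 0, 0], [-0.046, 0.285, -0.105, 0, 0, 0, 0], [-0.051, 0.315, -0.122, 0, 0, 0, 0], [-0.054, 0.332, -0.131, 0, 0, 0, 0], [-0.054, 0.332, -0.131, 0, 0, 0, 0]]
  ]
}}

```text
time_s: 2.95
tcp_pos: [0.4337, 0.195, 0.119]
eef_rot: [-2.212, -2.227, 0.003]
wrist_force: [0.3, 0.5, -0.1]
gripper_width: 0.0856
grasp_force: 0.0
```

Request:
{"name": "carry_out", "arguments": {
  "moves": [
    [[0, 0, 0, 0, 0, 0, 0], [0, 0, 0, 0, 0, 0, 0], [0, 0, 0, 0, 0, 0, 0], [0, 0, 0, 0, 0, 0, 0], [0, 0, 0, 0, 0, 0, 0], [0, 0, 0, 0, 0, 0, 0], [0, 0, 0, 0, 0, 0, 0], [0, 0, 0, 0, 0, 0, 0], [0, 0, 0, 0, 0, 0, 0], [0, 0, 0, 0, 0, 0, 0]]
  ]
}}

```text
time_s: 3.95
tcp_pos: [0.436, 0.1921, 0.1203]
eef_rot: [-2.221, -2.222, 0.0]
wrist_force: [-0.2, -0.7, 0.2]
gripper_width: 0.0855
grasp_force: 0.0
```

```bash
python3 - <<'E'
from fit import *
p=vision.camera("wrist");P0=pickle.load(open("p0.pkl","rb"));pickle.dump(p,open("w2.pkl","wb"))
s=read_state();print(s["time_s"],s["tcp_pos"],s["eef_rot"])
q=proj(p,(.4355,.195,.008));print(q)
W=lambda h:(h[...,1]<60)&(h[...,2]>120)
m=blob(p,W,q);a=np.argwhere(m);c=a.mean(0);(cc,r0)=cv2.minEnclosingCircle(a[:,::-1].astype(np.float32));print(c,cc,r0,len(a))
print(atz(p,c,.013),tri([(p,c),(P0["scene"],(193.08,199.12)),(P0["side"],(255.9,268.9))]))
print(2*r0/p["mtx"][0][0]*(p["eye"][2]-.014)/.95)
save("w2.png",p["img"])
E
```

```text
4.0 [0.436  0.1921 0.1203] [ 2.2211  2.2217 -0.    ]
[183.7048 258.7615]
[184.1102 259.072 ] (259.1479797363281, 184.18019104003906) 32.79058837890625 3359
[0.4358 0.1958 0.013 ] (array([0.4361, 0.1951, 0.0083]), [0.0005284327528317064, 0.0005573279712825269, 0.0009103698510669169])
0.06468745852580464
```

View pics/w2.png

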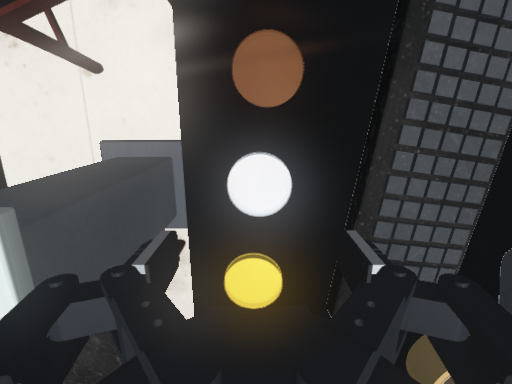

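The white dish is at (259,184) between brown (268,68) and yellow (253,281), and measures about 64 mm across. The keyboard edge is about 65 mm from its centre, so the open fingers clear it.

To row units: -119 mm / 1000 = -0.119, 3.5 mm / 1000 = 0.0035.

Request:
{"name": "carry_out", "arguments": {
  "moves": [
    [[0, 0.0015, -0.02, 0, 0, 0, 0.14], [0, 0.0035, -0.05, 0, 0, 0, 0.14], [0, 0.0035, -0.08, 0, 0, 0, 0.14], [0, 0.0035, -0.1, 0, 0, 0, 0.14], [0, 0.0035, -0.11, 0, 0, 0, 0.14], [0, 0.0035, -0.116, 0, 0, 0, 0.14], [0, 0.0035, -0.119, 0, 0, 0, 0.14], [0, 0.0035, -0.119, 0, 0, 0, 0.14], [0, 0.0035, -0.119, 0, 0, 0, 0.14], [0, 0.0035, -0.119, 0, 0, 0, 0.14]]
  ],
  "force": 25
}}

```text
time_s: 5.0
tcp_pos: [0.4367, 0.1959, 0.0021]
eef_rot: [2.221, 2.221, 0.003]
wrist_force: [0.2, -0.4, -1.1]
gripper_width: 0.0732
grasp_force: 0.0
```

Request:
{"name": "carry_out", "arguments": {
  "moves": [
    [[0, 0, 0, 0, 0, 0, 0.5], [0, 0, 0, 0, 0, 0, 0.5], [0, 0, 0, 0, 0, 0, 0.5], [0, 0, 0, 0, 0, 0, 0.5], [0, 0, 0, 0, 0, 0, 0.5], [0, 0, 0, 0, 0, 0, 0.5], [0, 0, 0, 0, 0, 0, 0.5], [0, 0, 0, 0, 0, 0, 0.5], [0, 0, 0, 0, 0, 0, 0.5], [0, 0, 0, 0, 0, 0, 0.5]]
  ],
  "force": 25
}}

```text
time_s: 6.0
tcp_pos: [0.4365, 0.1957, 0.0023]
eef_rot: [2.221, 2.221, 0.002]
wrist_force: [-1.3, -0.2, 4.9]
gripper_width: 0.0576
grasp_force: 25.9
```

```bash
python3 - <<'E'
from h import *
p=vision.camera("wrist");s=vision.camera("side");q=proj(s,(.436,.195,.01)).astype(int);print(read_state()["tcp_pos"])
c=s["img"][q[0]-45:q[0]+45,q[1]-45:q[1]+45]
save("g.png",np.hstack([cv2.resize(c,(384,384),interpolation=cv2.INTER_CUBIC),p["img"][:,64:448]]))
E
```

```text
[0.4364981  0.19574282 0.0022547 ]
```

View pics/g.png

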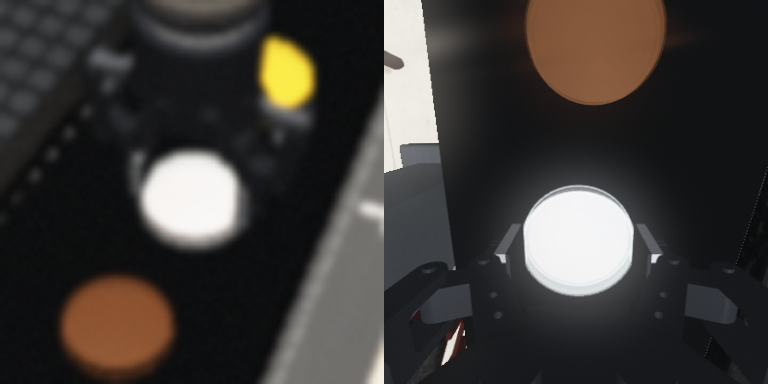

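The dish (wrist row 240, col 258) sits centred between the pads. The wrist reads 4.9 N upward, so I'll check the fingertip height from the picture before lifting.

```bash
python3 - <<'E'
from h import *
p=vision.camera("wrist");s=read_state();print(s["tcp_pos"],s["wrist_force"],s["gripper_width"])
save("t.png",p["img"],(190,300,180,340),4)
for z in(0,.003,.006,.01,.02):
    print(z,[(proj(p,(.4365+a*.029,.1957+b,z))-[190,180])*4 for a in(-1,1) for b in (.011,-.011)])
E
```

```text
[0.43650995 0.19575202 0.0022673 ] [-0.88603857 -0.55591986  5.10495415] 0.05797677916756888
0 [array([ 99.00750458, 120.63082698]), array([236.24018893, 127.48773882]), array([ 99.11693806, 519.20144067]), array([236.29850424, 511.64194782])]
0.003 [array([106.29971834, 117.01130712]), array([245.75637172, 124.13574657]), array([106.40822102, 523.13174056]), array([245.81178027, 515.27990984])]
0.006 [array([113.87326839, 113.25256988]), array([255.62419444, 120.66036199]), array([113.98064254, 527.21311086]), array([255.67638784, 519.05170941])]
0.01 [array([124.4377231 , 108.01017683]), array([269.36256258, 115.82259373]), array([124.54324286, 532.90531373]), array([269.40993358, 524.3019494 ])]
0.02 [array([153.45939952,  93.61311558]), array([306.94477902, 102.59331948]), array([153.55809257, 548.53660777]), array([306.97683941, 538.65830115])]
```

View pics/t.png

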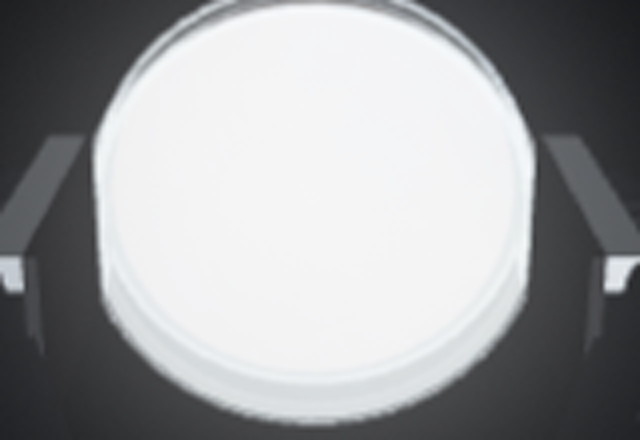

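To row units: 120 mm / 1000 = 0.12, 115 mm / 1000 = 0.115.

Request:
{"name": "carry_out", "arguments": {
  "moves": [
    [[0, 0, 0.002, 0, 0, 0, 0.5], [0, 0, 0.006, 0, 0, 0, 0.5], [0, 0, 0.015, 0, 0, 0, 0.5], [0, 0, 0.03, 0, 0, 0, 0.5], [0, 0, 0.05, 0, 0, 0, 0.5], [0, 0, 0.075, 0, 0, 0, 0.5], [0, 0, 0.1, 0, 0, 0, 0.5], [0, 0, 0.115, 0, 0, 0, 0.5], [0, 0, 0.12, 0, 0, 0, 0.5], [0, 0, 0.12, 0, 0, 0, 0.5]]
  ]
}}

```text
time_s: 7.15
tcp_pos: [0.4365, 0.1957, 0.1221]
eef_rot: [2.221, 2.221, 0.003]
wrist_force: [-0.6, 0.0, -0.1]
gripper_width: 0.0582
grasp_force: 26.8
```

```bash
python3 - <<'E'
from h import *
p=vision.camera("wrist");s=read_state();print(s["time_s"],s["tcp_pos"],s["wrist_force"],s["gripper_width"])
q=vision.camera("side");t=s["tcp_pos"];c=proj(q,t).astype(int)
W=lambda im:(lambda h:((h[...,1]<60)&(h[...,2]>120)).astype(np.uint8))(cv2.cvtColor(im,cv2.COLOR_RGB2HSV))
for pp in(p,q):
    n,l,st,ce=cv2.connectedComponentsWithStats(W(pp["img"]));e=proj(pp,t);k=l[int(e[0]),int(e[1])];print(e,ce[k][::-1],st[k], atz(pp,ce[k][::-1],t[2]+.007))
a=p["img"][200:290,190:330];b=q["img"][c[0]-35:c[0]+35,c[1]-35:c[1]+35]
save("l.png",np.hstack([cv2.resize(a,(467,300),interpolation=cv2.INTER_CUBIC),cv2.resize(b,(300,300),interpolation=cv2.INTER_CUBIC)]))
E
```

```text
7.2 [0.43578074 0.19536381 0.12117037] [-1.17372288  0.70536114 -0.90606547] 0.057872931906921346
[233.71937887 258.74973139] [240.01327701 257.95654798] [ 203  185  111  110 9942] [0.43530845 0.19466749 0.12817037]
[226.44032949 270.33175798] [224.62663755 269.72925764] [257 214  26  23 458] [0.43708333 0.19647172 0.12817037]
```

View pics/l.png

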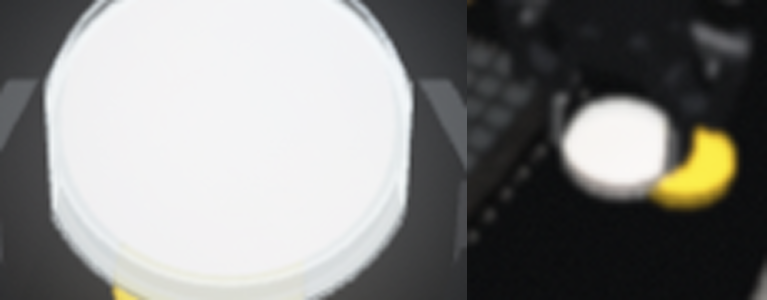

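The dish is held level and centred between the pads, about 2.3 mm below the TCP. Next I'll carry it over the nest.

To row units: -331 mm / 1000 = -0.331, -325 mm / 1000 = -0.325.

Request:
{"name": "carry_out", "arguments": {
  "moves": [
    [[0.003, -0.015, 0, 0, 0, 0, 0.5], [0.01, -0.05, 0, 0, 0, 0, 0.5], [0.018, -0.095, 0, 0, 0, 0, 0.5], [0.027, -0.14, 0, 0, 0, 0, 0.5], [0.036, -0.185, 0, 0, 0, 0, 0.5], [0.044, -0.23, 0, 0, 0, 0, 0.5], [0.052, -0.27, 0, 0, 0, 0, 0.5], [0.058, -0.305, 0, 0, 0, 0, 0.5], [0.061, -0.325, 0, 0, 0, 0, 0.5], [0.062, -0.331, 0, 0, 0, 0, 0.5]]
  ]
}}

```text
time_s: 8.25
tcp_pos: [0.4969, -0.139, 0.12]
eef_rot: [-2.227, -2.215, 0.004]
wrist_force: [0.9, -1.2, 0.2]
gripper_width: 0.0579
grasp_force: 26.8
```

To row units: -28 mm / 1000 = -0.028, -26 mm / 1000 = -0.026.

Request:
{"name": "carry_out", "arguments": {
  "moves": [
    [[0, 0, 0, 0, 0, 0, 0.5], [0, 0, -0.005, 0, 0, 0, 0.5], [0, 0, -0.01, 0, 0, 0, 0.5], [0, 0, -0.016, 0, 0, 0, 0.5], [0, 0, -0.022, 0, 0, 0, 0.5], [0, 0, -0.026, 0, 0, 0, 0.5], [0, 0, -0.028, 0, 0, 0, 0.5], [0, 0, -0.028, 0, 0, 0, 0.5], [0, 0, -0.028, 0, 0, 0, 0.5], [0, 0, -0.028, 0, 0, 0, 0.5]]
  ]
}}

```text
time_s: 9.25
tcp_pos: [0.4983, -0.1356, 0.0936]
eef_rot: [2.221, 2.221, 0.0]
wrist_force: [-0.4, -0.5, -0.4]
gripper_width: 0.0579
grasp_force: 26.8
```

```bash
python3 - <<'E'
from fit import *
p=vision.camera("wrist");q=vision.camera("scene");w=vision.camera("side");s=read_state();t=s["tcp_pos"];print(s["time_s"],t,s["wrist_force"],s["gripper_width"])
a=p["img"][130:310,150:370];c=proj(q,(.498,-.136,.07)).astype(int);b=q["img"][c[0]-45:c[0]+45,c[1]-45:c[1]+45]
save("n.png",np.hstack([cv2.resize(a,(440,360)),cv2.resize(b,(360,360),interpolation=cv2.INTER_CUBIC)]))
W=lambda h:(h[...,1]<40)&(h[...,2]>130)
o=[]
for pp in(p,q,w):
    e=proj(pp,t+[0,0,.01]);m=blob(pp,W,e);ce=np.argwhere(m).mean(0);o.append((pp,ce));print(e,ce,m.sum(),atz(pp,ce,t[2]+.007))
print(tri(o[1:]))
E
```

```text
9.4 [ 0.4982 -0.1355  0.0935] [-0.7534  0.808  -0.7678] 0.05772021373124437
[241.2383 259.8961] [247.6966 259.2635] 11368 [ 0.4979 -0.141   0.1005]
[257.207  278.9331] [259.5313 280.9091] 495 [ 0.5002 -0.141   0.1005]
[149.3271 289.7027] [148.1071 289.6461] 308 [ 0.5014 -0.145   0.1005]
(array([ 0.5   , -0.142 ,  0.1027]), [0.0005618837125343694, 0.000561883712534383])
```

View pics/n.png

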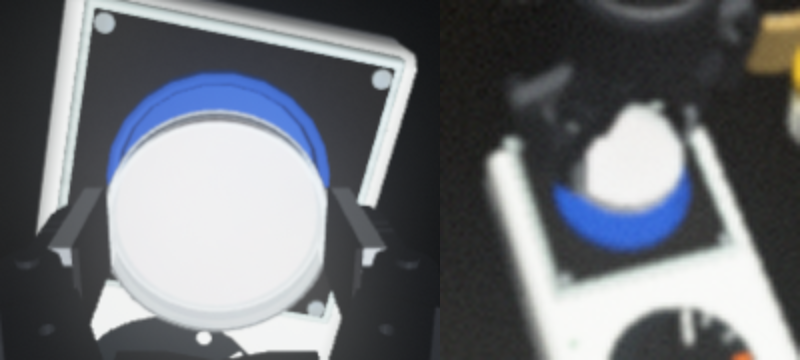

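The dish sits squarely over the blue collar: collar columns 204–314 and dish columns 204–313 in the wrist view. It has not slipped in the grip, so I'll lower it.

To row units: -23 mm / 1000 = -0.023, -22 mm / 1000 = -0.022.

Request:
{"name": "carry_out", "arguments": {
  "moves": [
    [[0, 0.0005, -0.004, 0, 0, 0, 0.5], [0, 0.0005, -0.009, 0, 0, 0, 0.5], [0, 0.0005, -0.014, 0, 0, 0, 0.5], [0, 0.0005, -0.018, 0, 0, 0, 0.5], [0, 0.0005, -0.02, 0, 0, 0, 0.5], [0, 0.0005, -0.021, 0, 0, 0, 0.5], [0, 0.0005, -0.022, 0, 0, 0, 0.5], [0, 0.0005, -0.023, 0, 0, 0, 0.5], [0, 0.0005, -0.023, 0, 0, 0, 0.5], [0, 0.0005, -0.023, 0, 0, 0, 0.5]]
  ]
}}

```text
time_s: 10.4
tcp_pos: [0.4981, -0.135, 0.0704]
eef_rot: [2.221, 2.221, 0.0]
wrist_force: [0.1, 0.4, -0.1]
gripper_width: 0.0576
grasp_force: 26.8
```

To row units: -2.2 mm / 1000 = -0.0022, -2 mm / 1000 = -0.002.

Request:
{"name": "carry_out", "arguments": {
  "moves": [
    [[0, 0, -0.0005, 0, 0, 0, 0.5], [0, 0, -0.001, 0, 0, 0, 0.5], [0, 0, -0.0015, 0, 0, 0, 0.5], [0, 0, -0.002, 0, 0, 0, 0.5], [0, 0, -0.0022, 0, 0, 0, 0.5], [0, 0, -0.0022, 0, 0, 0, 0.5], [0, 0, -0.0022, 0, 0, 0, 0.5], [0, 0, -0.0022, 0, 0, 0, 0.5], [0, 0, -0.0022, 0, 0, 0, 0.5], [0, 0, -0.0022, 0, 0, 0, 0.5]]
  ]
}}

```text
time_s: 11.4
tcp_pos: [0.4981, -0.135, 0.0683]
eef_rot: [2.221, 2.221, 0.0]
wrist_force: [-1.1, 0.2, 4.4]
gripper_width: 0.058
grasp_force: 27.2
```

To row units: 70 mm / 1000 = 0.07, 50 mm / 1000 = 0.05.

Request:
{"name": "carry_out", "arguments": {
  "moves": [
    [[0, 0, 0, 0, 0, 0, 0.2], [0, 0, 0, 0, 0, 0, 0.1], [0, 0, 0, 0, 0, 0, 0.1], [0, 0, 0, 0, 0, 0, 0.1], [0, 0, 0, 0, 0, 0, 0.1], [0, 0, 0.005, 0, 0, 0, 0.1], [0, 0, 0.015, 0, 0, 0, 0.1], [0, 0, 0.03, 0, 0, 0, 0.1], [0, 0, 0.05, 0, 0, 0, 0.1], [0, 0, 0.07, 0, 0, 0, 0.1]]
  ]
}}

```text
time_s: 12.4
tcp_pos: [0.4982, -0.135, 0.1397]
eef_rot: [2.221, 2.221, 0.001]
wrist_force: [-0.3, -0.2, -0.5]
gripper_width: 0.077
grasp_force: 0.0
```

To row units: 110 mm / 1000 = 0.11, 105 mm / 1000 = 0.105.

Request:
{"name": "carry_out", "arguments": {
  "moves": [
    [[0, 0, 0.02, 0, 0, 0, 0], [0, 0, 0.05, 0, 0, 0, 0], [0, -0.005, 0.08, 0, 0, 0, 0], [0, -0.01, 0.105, 0, 0, 0, 0], [0, -0.015, 0.11, 0, 0, 0, 0], [0, -0.015, 0.11, 0, 0, 0, 0], [0, -0.015, 0.11, 0, 0, 0, 0], [0, -0.015, 0.11, 0, 0, 0, 0], [0, -0.015, 0.11, 0, 0, 0, 0], [0, -0.015, 0.11, 0, 0, 0, 0]]
  ]
}}

```text
time_s: 13.4
tcp_pos: [0.4977, -0.1496, 0.2473]
eef_rot: [-2.22, -2.221, 0.001]
wrist_force: [0.4, 0.4, 1.0]
gripper_width: 0.0854
grasp_force: 0.0
```

```bash
python3 shk.py w3
```

```text
13.45 [ 0.49775874 -0.14971646  0.24747573] [ 0.49677218 -0.08466292  0.39140556] [ 2.88045998e+00  1.84948948e-03 -2.96143916e-03]
dial_grip [([237.9, 239.8], 0.68)]
shaker [([198.7, 250.2], 0.93)]
nest [([200.7, 248.3], 0.75)]
```

View pics/w3.png

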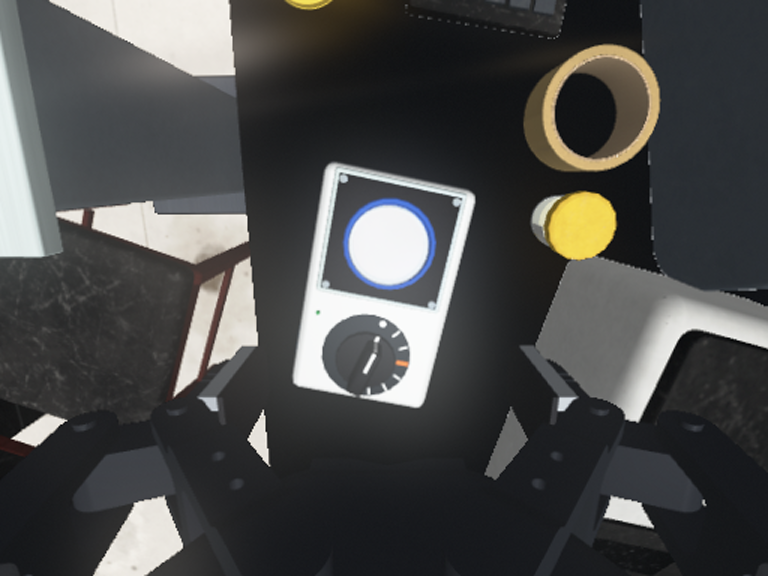

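The dish lies inside the blue collar with an even rim all round, at (389,243). The dial plate is at (366,356) and its pointer is still at the white dot. The other things on the bench have not moved.

```bash
python3 - <<'E'
from fit import *
W=lambda h:(h[...,1]<50)&(h[...,2]>130)
for f in("w1","w3"):
    p=pickle.load(open(f+".pkl","rb"))
    g=cv2.cvtColor(p["img"],cv2.COLOR_RGB2GRAY)
    c=proj(p,(.478,-.241,.053));r0,c0=c.astype(int)
    m=np.zeros_like(g);m[r0-42:r0+42,c0-42:c0+42]=(g[r0-42:r0+42,c0-42:c0+42]<110)
    n,l,st,ce=cv2.connectedComponentsWithStats(m)
    # plate blob: hull ellipse
    k=l[r0+5,c0-8] ; a=np.argwhere(l==k)[:,::-1].astype(np.float32)
    el=cv2.fitEllipse(cv2.convexHull(a));print(f,st[k],el)
    print("plate",atz(p,el[0][::-1],.052))
    if f=="w3":
        m=blob(p,W,(162,259));e=np.argwhere(m).mean(0);print("dish",e,m.sum(),atz(p,e,.079)) 
        C=np.array([atz(p,(y/1.5,x/1.5),.05) for x,y in((330,163),(474,192),(423,407),(294,384))]);print(C.mean(0))
    # pointer line on bar top
    sub=g[r0-15:r0+25,c0-12:c0+22];bw=(sub>150).astype(np.uint8)
    n,l,st,ce=cv2.connectedComponentsWithStats(bw)
    for i in range(1,n):
        a=np.argwhere(l==i)+[r0-15,c0-12]
        if 10<len(a)<150:
            w=np.array([atz(p,x,.087)[:2] for x in a]);u=np.linalg.svd(w-w.mean(0))[2][0];print(len(a),w.mean(0),np.arctan2(u[1],u[0]))
print(read_state()["qpos"])
E
```

```text
w1 [ 207  217   84   67 3170] ((248.6251678466797, 277.9858093261719), (84.02271270751953, 122.64720916748047), 179.83798217773438)
plate [ 0.4757 -0.2986  0.052 ]
12 [ 0.5017 -0.2058] -2.471230430517827
46 [ 0.4813 -0.2327] -2.030015082749407
11 [ 0.5025 -0.2442] -0.7035146639911413
48 [ 0.4988 -0.2549] -3.1222879967067816
w3 [ 202  210   84   68 3147] ((243.549072265625, 273.9073791503906), (83.80756378173828, 127.81446075439453), 178.65354919433594)
plate [ 0.4754 -0.3001  0.052 ]
dish [163.1379 258.6242] 2211 [ 0.4968 -0.1352  0.079 ]
[ 0.4891 -0.1845  0.05  ]
13 [ 0.5023 -0.207 ] -2.497935546924226
12 [ 0.4875 -0.2111] -2.0920491251151057
47 [ 0.481 -0.233] -2.044113396018592
11 [ 0.5033 -0.245 ] -0.874468514874533
38 [ 0.4994 -0.2553] 3.1285294755339867
[ 0.2178  0.2405  0.0519  1.5636 -0.0127  1.3381  0.2714]
```

To row units: -100 mm / 1000 = -0.1, -91.5 mm / 1000 = -0.0915, 1.35 rad / 1.5708 = 0.8594.

Request:
{"name": "carry_out", "arguments": {
  "moves": [
    [[-0.002, -0.005, 0, 0, 0, 0.0637, 0.3], [-0.005, -0.02, 0, 0, 0, 0.1528, 0.4], [-0.01, -0.04, -0.005, 0, 0, 0.2419, 0.45], [-0.015, -0.06, -0.015, 0, 0, 0.331, 0.45], [-0.018, -0.075, -0.025, 0, 0, 0.4202, 0.45], [-0.0205, -0.086, -0.04, 0, 0, 0.5093, 0.45], [-0.0205, -0.0915, -0.055, 0, 0, 0.5984, 0.45], [-0.0205, -0.0915, -0.07, 0, 0, 0.6875, 0.45], [-0.0205, -0.0915, -0.085, 0, 0, 0.7767, 0.45], [-0.0205, -0.0915, -0.1, 0, 0, 0.8594, 0.45]]
  ]
}}

```text
time_s: 14.6
tcp_pos: [0.4775, -0.2416, 0.1475]
eef_rot: [0.338, 3.123, 0.0]
wrist_force: [0.5, -0.1, -0.3]
gripper_width: 0.0468
grasp_force: 0.0
```

To row units: 1.34 rad / 1.5708 = 0.8531.

Request:
{"name": "carry_out", "arguments": {
  "moves": [
    [[0, 0, 0, 0, 0, 0.0891, 0.45], [0, 0, 0, 0, 0, 0.1783, 0.45], [0, 0, 0, 0, 0, 0.2674, 0.45], [0, 0, 0, 0, 0, 0.3565, 0.45], [0, 0, 0, 0, 0, 0.4456, 0.45], [0, 0, 0, 0, 0, 0.5348, 0.45], [0, 0, 0, 0, 0, 0.6239, 0.45], [0, 0, 0, 0, 0, 0.713, 0.45], [0, 0, 0, 0, 0, 0.8021, 0.45], [0, 0, 0, 0, 0, 0.8531, 0.45]]
  ]
}}

```text
time_s: 15.6
tcp_pos: [0.4775, -0.2416, 0.1481]
eef_rot: [1.673, -2.659, 0.0]
wrist_force: [0.6, -0.1, 0.2]
gripper_width: 0.0471
grasp_force: 0.0
```

To row units: -22 mm / 1000 = -0.022, -20 mm / 1000 = -0.02.

Request:
{"name": "carry_out", "arguments": {
  "moves": [
    [[0, 0, 0, 0, 0, 0, 0.45], [0, 0, -0.004, 0, 0, 0, 0.45], [0, 0, -0.01, 0, 0, 0, 0.45], [0, 0, -0.016, 0, 0, 0, 0.45], [0, 0, -0.02, 0, 0, 0, 0.45], [0, 0, -0.022, 0, 0, 0, 0.45], [0, 0, -0.022, 0, 0, 0, 0.45], [0, 0, -0.022, 0, 0, 0, 0.45], [0, 0, -0.022, 0, 0, 0, 0.45], [0, 0, -0.022, 0, 0, 0, 0.45]]
  ]
}}

```text
time_s: 16.6
tcp_pos: [0.4777, -0.2416, 0.1264]
eef_rot: [-1.668, 2.662, -0.001]
wrist_force: [0.3, -0.3, -0.3]
gripper_width: 0.0467
grasp_force: 0.0
```

```bash
python3 - <<'E'
from fit import *
p=vision.camera("wrist");s=read_state();t=s["tcp_pos"];R=cv2.Rodrigues(s["eef_rot"])[0];print(s["time_s"],t,s["qpos"],s["gripper_width"],"yclose",np.arctan2(R[1,1],R[0,1]),s["wrist_force"])
save("d.png",p["img"],f=1.5);pickle.dump(p,open("w4.pkl","wb"));print(proj(p,(.4773,-.241,.087))*1.5,proj(p,(.4773,-.241,.05))*1.5)
E
```

```text
16.65 [ 0.4777 -0.2416  0.1263] [ 0.6957  0.3865 -0.3384  1.6981  0.1424  1.0806  3.0032] 0.04695781204004038 yclose 2.6899860913227327 [-0.0241  0.2448 -0.0731]
[319.8111 386.5264] [297.721  386.5981]
```

View pics/d.png

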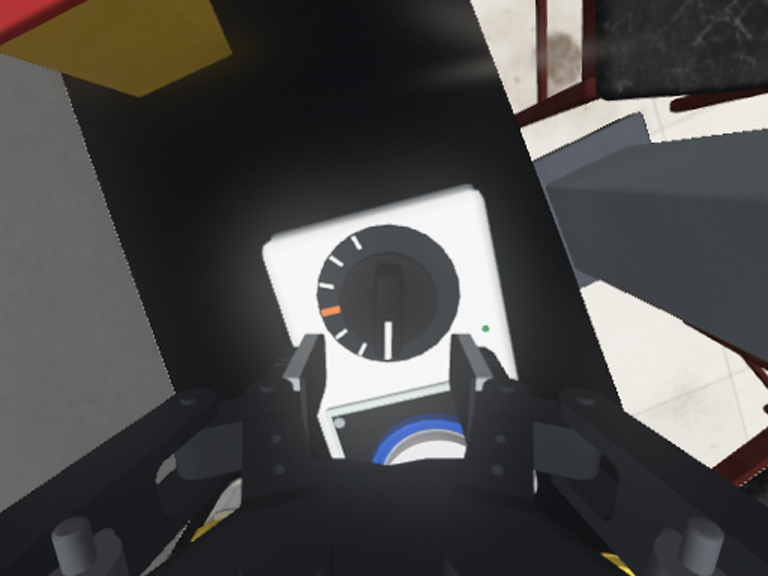

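The bar stands vertical in the picture at column 388, midway between the pads (308 and 468), with its pointer at the white dot. I'll lower onto it and close with a moderate grip first.

To row units: -59 mm / 1000 = -0.059, -58 mm / 1000 = -0.058.

Request:
{"name": "carry_out", "arguments": {
  "moves": [
    [[-0.0004, -0.0007, -0.008, 0, 0, 0, 0.5], [-0.0004, -0.0007, -0.02, 0, 0, 0, 0.55], [-0.0004, -0.0007, -0.032, 0, 0, 0, 0.6], [-0.0004, -0.0007, -0.042, 0, 0, 0, 0.6], [-0.0004, -0.0007, -0.05, 0, 0, 0, 0.6], [-0.0004, -0.0007, -0.055, 0, 0, 0, 0.6], [-0.0004, -0.0007, -0.058, 0, 0, 0, 0.6], [-0.0004, -0.0007, -0.059, 0, 0, 0, 0.6], [-0.0004, -0.0007, -0.059, 0, 0, 0, 0.6], [-0.0004, -0.0007, -0.059, 0, 0, 0, 0.6]]
  ]
}}

```text
time_s: 17.65
tcp_pos: [0.4775, -0.2423, 0.0676]
eef_rot: [-1.668, 2.662, -0.001]
wrist_force: [-0.4, -0.3, 0.8]
gripper_width: 0.0344
grasp_force: 0.0
```

Request:
{"name": "carry_out", "arguments": {
  "moves": [
    [[0, 0, 0, 0, 0, 0, 0.65], [0, 0, 0, 0, 0, 0, 0.7], [0, 0, 0, 0, 0, 0, 0.75], [0, 0, 0, 0, 0, 0, 0.8], [0, 0, 0, 0, 0, 0, 0.85], [0, 0, 0, 0, 0, 0, 0.9], [0, 0, 0, 0, 0, 0, 0.95], [0, 0, 0, 0, 0, 0, 1], [0, 0, 0, 0, 0, 0, 1], [0, 0, 0, 0, 0, 0, 1]]
  ],
  "force": 60
}}

```text
time_s: 18.65
tcp_pos: [0.4772, -0.2422, 0.0673]
eef_rot: [-1.668, 2.662, -0.0]
wrist_force: [-1.3, 0.0, 3.4]
gripper_width: 0.0123
grasp_force: 60.9
```

To row units: -3.5 mm / 1000 = -0.0035, -3 mm / 1000 = -0.003.

Request:
{"name": "carry_out", "arguments": {
  "moves": [
    [[0, 0, -0.0005, 0, 0, 0, 1], [0, 0, -0.001, 0, 0, 0, 1], [0, 0, -0.0015, 0, 0, 0, 1], [0, 0, -0.002, 0, 0, 0, 1], [0, 0, -0.0025, 0, 0, 0, 1], [0, 0, -0.003, 0, 0, 0, 1], [0, 0, -0.0035, 0, 0, 0, 1], [0, 0, -0.0035, 0, 0, 0, 1], [0, 0, -0.0035, 0, 0, 0, 1], [0, 0, -0.0035, 0, 0, 0, 1]]
  ],
  "force": 90
}}

```text
time_s: 19.65
tcp_pos: [0.4773, -0.2423, 0.0646]
eef_rot: [1.668, -2.662, 0.001]
wrist_force: [-2.2, 0.8, 9.5]
gripper_width: 0.0119
grasp_force: 92.8
```

To row units: -2 mm / 1000 = -0.002, -1.8 mm / 1000 = -0.0018.

Request:
{"name": "carry_out", "arguments": {
  "moves": [
    [[0, 0, -0.0003, 0, 0, 0, 1], [0, 0, -0.0006, 0, 0, 0, 1], [0, 0, -0.0009, 0, 0, 0, 1], [0, 0, -0.0012, 0, 0, 0, 1], [0, 0, -0.0015, 0, 0, 0, 1], [0, 0, -0.0018, 0, 0, 0, 1], [0, 0, -0.002, 0, 0, 0, 1], [0, 0, -0.002, 0, 0, 0, 1], [0, 0, -0.002, 0, 0, 0, 1], [0, 0, -0.002, 0, 0, 0, 1]]
  ]
}}

```text
time_s: 20.65
tcp_pos: [0.4773, -0.2422, 0.063]
eef_rot: [1.668, -2.662, 0.001]
wrist_force: [-3.5, 0.9, 10.5]
gripper_width: 0.0117
grasp_force: 93.2
```

To row units: -1 mm / 1000 = -0.001, -0.8 mm / 1000 = -0.0008.

Request:
{"name": "carry_out", "arguments": {
  "moves": [
    [[0, 0, -0.0002, 0, 0, 0, 1], [0, 0, -0.0004, 0, 0, 0, 1], [0, 0, -0.0006, 0, 0, 0, 1], [0, 0, -0.0008, 0, 0, 0, 1], [0, 0, -0.001, 0, 0, 0, 1], [0, 0, -0.001, 0, 0, 0, 1], [0, 0, -0.001, 0, 0, 0, 1], [0, 0, -0.001, 0, 0, 0, 1], [0, 0, -0.001, 0, 0, 0, 1], [0, 0, -0.001, 0, 0, 0, 1]]
  ]
}}

```text
time_s: 21.65
tcp_pos: [0.4773, -0.2422, 0.0628]
eef_rot: [1.668, -2.662, 0.001]
wrist_force: [-5.1, 2.0, 15.2]
gripper_width: 0.0119
grasp_force: 94.0
```

To row units: -0.7 mm / 1000 = -0.0007, -0.5 mm / 1000 = -0.0005.

Request:
{"name": "carry_out", "arguments": {
  "moves": [
    [[0, 0, -0.0001, 0, 0, 0, 1], [0, 0, -0.0003, 0, 0, 0, 1], [0, 0, -0.0005, 0, 0, 0, 1], [0, 0, -0.0007, 0, 0, 0, 1], [0, 0, -0.0007, 0, 0, 0, 1], [0, 0, -0.0007, 0, 0, 0, 1], [0, 0, -0.0007, 0, 0, 0, 1], [0, 0, -0.0007, 0, 0, 0, 1], [0, 0, -0.0007, 0, 0, 0, 1], [0, 0, -0.0007, 0, 0, 0, 1]]
  ]
}}

```text
time_s: 22.65
tcp_pos: [0.4773, -0.2423, 0.0627]
eef_rot: [1.668, -2.662, 0.002]
wrist_force: [-5.8, 1.1, 20.1]
gripper_width: 0.0118
grasp_force: 94.5
```

To row units: -0.6 mm / 1000 = -0.0006, -0.3 mm / 1000 = -0.0003, -0.36 rad / 1.5708 = -0.2292.

Request:
{"name": "carry_out", "arguments": {
  "moves": [
    [[-0.0003, 0.0001, 0, 0, 0, 0, 1], [-0.0006, 0.0002, 0, 0, 0, 0, 1], [-0.0006, 0.0002, 0, 0, 0, -0.0191, 1], [-0.0006, 0.0002, 0, 0, 0, -0.0446, 1], [-0.0006, 0.0002, 0, 0, 0, -0.0764, 1], [-0.0006, 0.0002, 0, 0, 0, -0.1082, 1], [-0.0006, 0.0002, 0, 0, 0, -0.1401, 1], [-0.0006, 0.0002, 0, 0, 0, -0.1719, 1], [-0.0006, 0.0002, 0, 0, 0, -0.2037, 1], [-0.0006, 0.0002, 0, 0, 0, -0.2292, 1]]
  ]
}}

```text
time_s: 23.65
tcp_pos: [0.4772, -0.2422, 0.0628]
eef_rot: [-1.165, 2.917, -0.004]
wrist_force: [-5.2, 2.1, 17.7]
gripper_width: 0.0119
grasp_force: 94.3
```

```bash
cat > st.py <<'E'
from fit import *
s=read_state();R=cv2.Rodrigues(s["eef_rot"])[0];print(s["time_s"],s["tcp_pos"],s["wrist_force"],s["moment"],"yaw",np.arctan2(R[1,1],R[0,1]),"tilt",R[:,2],s["gripper_width"])
p=vision.camera("scene");P0=pickle.load(open("p0.pkl","rb"))["scene"]
# shift of shaker between start and now, near its front-left corner (low-res check)
for X in((.448,-.073,.045),(.409,-.271,.045)):
    a=proj(P0,X).astype(int);t=P0["img"][a[0]-10:a[0]+11,a[1]-10:a[1]+11];w=p["img"][a[0]-20:a[0]+21,a[1]-20:a[1]+21]
    m=cv2.matchTemplate(w,t,cv2.TM_CCOEFF_NORMED);_,v,_,l=cv2.minMaxLoc(m);print("corner shift px",l[0]-10,l[1]-10,round(v,2))
E
python3 st.py
```

```text
23.65 [ 0.4772 -0.2422  0.0628] [-5.1541  2.1057 17.708 ] [0.4246 1.086  0.3676] yaw 2.330738284573803 tilt [ 0.0013 -0.0019 -1.    ] 0.011892044097926277
corner shift px 0 0 1.0
corner shift px 0 0 1.0
```

To row units: -0.3 mm / 1000 = -0.0003, -0.2 mm / 1000 = -0.0002, -0.49 rad / 1.5708 = -0.3119.

Request:
{"name": "carry_out", "arguments": {
  "moves": [
    [[0, 0, -0.0002, 0, 0, -0.0255, 1], [0, 0, -0.0003, 0, 0, -0.0573, 1], [0, 0, -0.0003, 0, 0, -0.0891, 1], [0, 0, -0.0003, 0, 0, -0.121, 1], [0, 0, -0.0003, 0, 0, -0.1528, 1], [0, 0, -0.0003, 0, 0, -0.1846, 1], [0, 0, -0.0003, 0, 0, -0.2165, 1], [0, 0, -0.0003, 0, 0, -0.2483, 1], [0, 0, -0.0003, 0, 0, -0.2801, 1], [0, 0, -0.0003, 0, 0, -0.3119, 1]]
  ]
}}

```text
time_s: 24.7
tcp_pos: [0.4772, -0.2421, 0.0627]
eef_rot: [-0.422, 3.112, -0.003]
wrist_force: [-5.7, 2.4, 19.7]
gripper_width: 0.0121
grasp_force: 94.6
```

```bash
python3 st.py
```

```text
24.7 [ 0.4772 -0.2421  0.0627] [-5.7064  2.4074 19.6736] [0.5904 1.197  0.361 ] yaw 1.840646392141362 tilt [ 0.0013 -0.0016 -1.    ] 0.012051353662525556
corner shift px 0 0 1.0
corner shift px 0 0 1.0
```

To row units: -0.475 rad / 1.5708 = -0.3024.

Request:
{"name": "carry_out", "arguments": {
  "moves": [
    [[0, 0, 0, 0, 0, -0.0318, 1], [0, 0, 0, 0, 0, -0.0637, 1], [0, 0, 0, 0, 0, -0.0955, 1], [0, 0, 0, 0, 0, -0.1273, 1], [0, 0, 0, 0, 0, -0.1592, 1], [0, 0, 0, 0, 0, -0.191, 1], [0, 0, 0, 0, 0, -0.2228, 1], [0, 0, 0, 0, 0, -0.2546, 1], [0, 0, 0, 0, 0, -0.2865, 1], [0, 0, 0, 0, 0, -0.3024, 1]]
  ]
}}

```text
time_s: 25.75
tcp_pos: [0.4772, -0.2421, 0.0627]
eef_rot: [0.321, 3.124, -0.002]
wrist_force: [-5.5, 2.7, 19.4]
gripper_width: 0.0116
grasp_force: 94.6
```

```bash
python3 st.py
```

```text
25.75 [ 0.4772 -0.2421  0.0627] [-5.5451  2.6789 19.3808] [0.5873 1.3102 0.3589] yaw 1.3662618128947177 tilt [ 0.0014 -0.0012 -1.    ] 0.01162113748847218
corner shift px 0 0 1.0
corner shift px 0 0 1.0
```

To row units: 4.6 mm / 1000 = 0.0046, 4.4 mm / 1000 = 0.0044.

Request:
{"name": "carry_out", "arguments": {
  "moves": [
    [[0, 0, 0.0005, 0, 0, 0, 1], [0, 0, 0.0012, 0, 0, 0, 1], [0, 0, 0.002, 0, 0, 0, 1], [0, 0, 0.0026, 0, 0, 0, 1], [0, 0, 0.0032, 0, 0, 0, 1], [0, 0, 0.0038, 0, 0, 0, 1], [0, 0, 0.0044, 0, 0, 0, 1], [0, 0, 0.0046, 0, 0, 0, 1], [0, 0, 0.0046, 0, 0, 0, 1], [0, 0, 0.0046, 0, 0, 0, 1]]
  ]
}}

```text
time_s: 26.8
tcp_pos: [0.4771, -0.242, 0.0652]
eef_rot: [0.319, 3.124, -0.001]
wrist_force: [-1.2, 1.2, 6.2]
gripper_width: 0.0117
grasp_force: 93.0
```

```bash
python3 st.py
```

```text
26.8 [ 0.4771 -0.242   0.0652] [-1.208   1.1836  6.2173] [0.1962 0.3212 0.2491] yaw 1.3672537137229575 tilt [ 0.0011 -0.0009 -1.    ] 0.01168995293756497
corner shift px 0 0 1.0
corner shift px 0 0 1.0
```

To row units: 1.5 mm / 1000 = 0.0015, 1.2 mm / 1000 = 0.0012.

Request:
{"name": "carry_out", "arguments": {
  "moves": [
    [[0, 0, 0.0004, 0, 0, 0, 1], [0, 0, 0.0008, 0, 0, 0, 1], [0, 0, 0.0012, 0, 0, 0, 1], [0, 0, 0.0015, 0, 0, 0, 1], [0, 0, 0.0015, 0, 0, 0, 1], [0, 0, 0.0015, 0, 0, 0, 1], [0, 0, 0.0015, 0, 0, 0, 0.95], [0, 0, 0.0015, 0, 0, 0, 0.85], [0, 0, 0.0015, 0, 0, 0, 0.75], [0, 0, 0.0015, 0, 0, 0, 0.65]]
  ]
}}

```text
time_s: 27.85
tcp_pos: [0.4762, -0.2418, 0.0651]
eef_rot: [-0.322, -3.124, -0.0]
wrist_force: [0.5, -0.6, -0.2]
gripper_width: 0.0295
grasp_force: 0.0
```

To row units: 70 mm / 1000 = 0.07, 65 mm / 1000 = 0.065.

Request:
{"name": "carry_out", "arguments": {
  "moves": [
    [[0, 0, 0, 0, 0, 0, 0.6], [0, 0, 0, 0, 0, 0, 0.55], [0, 0, 0.003, 0, 0, 0, 0.55], [0, 0, 0.01, 0, 0, 0, 0.5], [0, 0, 0.02, 0, 0, 0, 0.5], [0, 0, 0.035, 0, 0, 0, 0.5], [0, 0, 0.05, 0, 0, 0, 0.5], [0, 0, 0.065, 0, 0, 0, 0.5], [0, 0, 0.07, 0, 0, 0, 0.5], [0, 0, 0.07, 0, 0, 0, 0.5]]
  ]
}}

```text
time_s: 28.85
tcp_pos: [0.4774, -0.2424, 0.1372]
eef_rot: [0.322, 3.122, -0.002]
wrist_force: [0.2, -0.7, 0.3]
gripper_width: 0.0426
grasp_force: 0.0
```

```bash
python3 st.py; python3 - <<'E'
from h import *
p=vision.camera("wrist");q=vision.camera("scene")
save("e.png",np.hstack([cv2.resize(p["img"][60:340,120:400],(400,400)),cv2.resize(q["img"][235:355,235:355],(400,400),interpolation=cv2.INTER_CUBIC)]))
E
```

```text
28.85 [ 0.4774 -0.2424  0.1372] [ 0.1993 -0.7104  0.2616] [0.0464 0.0007 0.0086] yaw 1.365025375062885 tilt [ 0.0028 -0.0013 -1.    ] 0.04257657455005742
corner shift px 0 0 1.0
corner shift px 0 0 1.0
```

View pics/e.png

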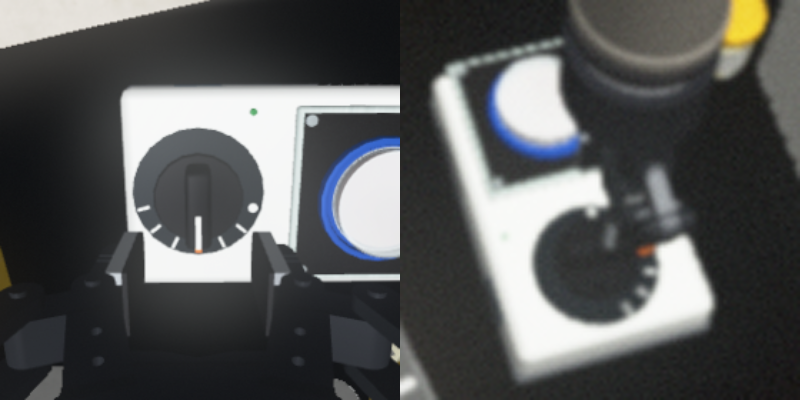

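The pointer at (198,235) lies on the orange mark and the dish at (375,200) sits in its collar. The shaker corners show no shift. I'll check that the dial is fully up by triangulating from two wrist views.

```bash
cat > pt.py <<'E'
from fit import *
import sys
p=vision.camera("wrist");pickle.dump(p,open(sys.argv[1],"wb"))
E
python3 pt.py v1.pkl
```

```text
(no output)
```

To row units: -60 mm / 1000 = -0.06, -50 mm / 1000 = -0.05.

Request:
{"name": "carry_out", "arguments": {
  "moves": [
    [[0, -0.005, 0, 0, 0, 0, 0.5], [0, -0.02, 0.005, 0, 0, 0, 0.5], [0, -0.035, 0.01, 0, 0, 0, 0.5], [0, -0.05, 0.02, 0, 0, 0, 0.5], [0, -0.06, 0.03, 0, 0, 0, 0.5], [0, -0.06, 0.03, 0, 0, 0, 0.5], [0, -0.06, 0.03, 0, 0, 0, 0.5], [0, -0.06, 0.03, 0, 0, 0, 0.5], [0, -0.06, 0.03, 0, 0, 0, 0.5], [0, -0.06, 0.03, 0, 0, 0, 0.5]]
  ]
}}

```text
time_s: 30.05
tcp_pos: [0.4765, -0.3011, 0.1653]
eef_rot: [-0.321, -3.124, -0.001]
wrist_force: [-0.2, -0.1, 0.3]
gripper_width: 0.0428
grasp_force: 0.0
```

```bash
python3 pt.py v2.pkl; python3 - <<'E'
from fit import *
yaw=-.188;c=np.array([.4770,-.2415]);d=np.array([np.cos(yaw),np.sin(yaw)])
V=[pickle.load(open(f,"rb")) for f in("v1.pkl","v2.pkl")]
X=np.r_[c+d*.014,.087]
def comps(p,lo=140):
    g=cv2.cvtColor(p["img"],cv2.COLOR_RGB2GRAY);e=proj(p,X).astype(int);o=[max(e[0]-70,0),max(e[1]-70,0)];m=(g[o[0]:e[0]+70,o[1]:e[1]+70]>lo).astype(np.uint8)
    n,l,s,ce=cv2.connectedComponentsWithStats(m)
    return e,[(ce[i][::-1]+o,int(s[i][4]),np.argwhere(l==i)+o) for i in range(1,n) if 15<s[i][4]<400]
K=[]
for p in V:
    e,k=comps(p);print("exp",e);K.append(k)
    for a in k:
        w=np.array([atz(p,x,.087)[:2] for x in a[2]]);u=np.linalg.svd(w-w.mean(0))[2][0];print(a[0].round(1),a[1],w.mean(0),atz(p,a[0],.052)[:2],np.arctan(u[1]/u[0]).round(3))
print("pairs")
for a in K[0]:
    for b in K[1]:
        t,r_=tri([(V[0],a[0]),(V[1],b[0])])
        if max(r_)<.001 and .03<t[2]<.11: print(t,r_,a[1],b[1])
E
```

```text
exp [227 259]
[206.5 296.6] 45 [ 0.4797 -0.2132] [ 0.4922 -0.2104] 0.458
[254.2 201.8] 45 [ 0.5037 -0.2939] [ 0.5206 -0.3057] 0.101
[254.3 314.2] 42 [ 0.5221 -0.2061] [ 0.5423 -0.2019] -0.479
exp [200 325]
[197.7 325.4] 97 [ 0.4882 -0.2442] [ 0.5002 -0.2372] -0.196
[254.3 314.2] 42 [ 0.5402 -0.2618] [ 0.5604 -0.2576] -0.477
pairs
```

```bash
python3 - <<'E'
from fit import *
V=[pickle.load(open(f,"rb")) for f in("v1.pkl","v2.pkl")]
S=pickle.load(open("w3.pkl","rb"))
def ends(p,e,h=16,w=8):
    g=cv2.cvtColor(p["img"],cv2.COLOR_RGB2GRAY).astype(int);return g[e[0]-h:e[0]+h,e[1]-w:e[1]+w]
print(ends(V[0],(226,258),16,5));print(ends(V[1],(198,325),16,6))
E
```

```text
[[ 76  74  74  74  72  71  70  69  68  68]
 [ 76  75  74  73  72  71  70  69  69  68]
 [ 76  75  73  85  95  95  94  84  69  68]
 [ 75  75  74 143 193 193 193 154  69  68]
 [ 76  74  74 195 246 246 246 213  69  69]
 [ 76  75  74 195 246 246 246 213  69  68]
 [ 76  76  74 195 246 246 246 213  69  69]
 [ 75  74  74 194 246 246 246 212  70  69]
 [ 76  75  74 195 246 246 246 212  70  69]
 [ 75  75  73 194 246 246 246 213  70  69]
 [ 76  75  74 195 246 246 246 212  70  69]
 [ 76  76  75 194 246 246 246 213  70  70]
 [ 76  75  74 182 242 246 246 213  70  70]
 [ 76  76  75 158 233 246 246 213  71  70]
 [ 76  75  74 158 233 246 246 212  71  70]
 [ 76  76  74 158 233 246 246 212  71  71]
 [ 76  76  76 158 232 246 246 212  71  71]
 [ 76  76  75 158 233 246 246 212  72  71]
 [ 77  76  75 158 232 246 246 212  71  71]
 [ 76  76  76 158 232 246 246 214  81  71]
 [ 76  77  76 158 232 246 246 217  95  72]
 [ 76  76  76 158 232 246 246 217  95  71]
 [ 76  77  75 157 232 246 246 217  95  72]
 [ 77  77  76 157 232 246 245 217  95  73]
 [ 75  76  75 157 232 245 245 217  94  72]
 [ 75  74  74 156 231 245
[... 1209 characters left out ...]
 66 113 220 245 245 192  65  63  62]
 [ 66  67  67  66 133 225 245 245 191  64  63  63]
 [ 65  67  68  67 143 228 245 245 192  64  64  63]
 [ 66  68  68  66 143 227 245 241 179  63  64  63]
 [ 65  67  67  67 152 230 245 231 153  64  64  63]
 [ 66  68  68  68 166 234 245 231 153  64  64  64]
 [ 65  67  68  67 173 236 245 231 153  64  64  63]
 [ 67  66  65  74 187 239 245 226 141  66  76 147]
 [ 70  69  68  91 168 217 222 180 104  69  85 217]
 [ 74  74  75  90 101 101  88  74  74  74  74 190]
 [ 74  74  75  74  75  74  74  74  74  74  74 119]
 [ 74  75  75  75  74  74  74  74  74  74  85 112]
 [ 74  75  75  74  74  74  75  74 103 138 178 205]
 [ 75  75  75  85 108 118 118 159 202 225 241 246]]
```

```bash
python3 - <<'E'
from fit import *
V=[pickle.load(open(f,"rb")) for f in("v1.pkl","v2.pkl")]
print(tri([(V[0],(212.6,258.06)),(V[1],(186.9,325.9))]))
# reference: white dot (plate top ~0.052)
for p,n in zip(V,"12"):
    e=proj(p,(.4922,-.2104,.052)).astype(int);g=cv2.cvtColor(p["img"],cv2.COLOR_RGB2GRAY);m=(g[e[0]-9:e[0]+10,e[1]-9:e[1]+10]>150).astype(np.uint8);k,l,s,c=cv2.connectedComponentsWithStats(m)
    print(n,e,[(c[i][::-1]+e-9,s[i][4]) for i in range(1,k)])
E
```

```text
(array([ 0.4781, -0.2427,  0.0882]), [0.00010861429259011158, 0.00010861429259014024])
1 [206 296] [(array([208.274 , 303.2192]), np.int32(73)), (array([206.525, 296.575]), np.int32(40))]
2 [184 350] [(array([186.6957, 357.2174]), np.int32(69)), (array([184.7188, 351.1875]), np.int32(32))]
```

The bar top measures 88 mm, so the dial is up (about 84 mm if it were still pressed). The pointer is 0.01 rad from the shaker's x axis, so I'll hand in.

```bash
python3 -c "
from plant import order
print(order.finish_job())"
```

```text
the job is handed in; nothing more can be done
None
```

I handed the job in at about 30 s; no verdict came back. The dish is in the nest, the dial is up at the 15-minute mark, and the shaker did not move in the camera checks.

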